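Dock the dough canister and take off its cap of unknown thread hand

TASK

Slide the noodle-press canister along the table into the holder, bevelled corners first, until it clicks fully home. Its cap comes off with a part turn, but it may be right-handed or left-handed and nothing shows which: find by trying which way it loosens, lift it off, and finish while still holding the cap in the gripper, well clear above the canister, which stays home in the holder. Do not let the canister tip over, and leave the bowls, discs and rolling pin alone.

Things in the scene. Friction and masses are not known exactly. Their poses are not given: they have to be found in the camera images.
- canister: White plastic dough canister, 0.45 kg, upright on the table. Foot 80 x 80 mm, 10 mm high, its two front (+x) corners bevelled 6 mm, a notch in each side. On it a square body 58 x 58 mm (flat sides parallel to the foot's), from 10 to 66 mm up. Origin: centre of the foot's underside; x points to the bevelled front, the end that enters the holder first; z up.
- canister_front (a point): Middle of the front (bevelled) edge of the canister's foot, 40 mm ahead of the canister's origin along its x, 5 mm up; it meets the back stop when home.
- cap: Aluminium screw cap on the canister's top, 0.09 kg: round flange 54 mm across, 8 mm thick, with an upright grip bar across it, 50 mm long (along x), 14 mm wide (along y). Origin: centre of the flange's underside, 66 mm above the table while fitted, on the canister's axis. A stem with a cross lug reaches 17 mm down into the canister. As found, the bar lies along the canister's x within 5 degrees.
- cap_bar (a point): Centre of the cap's grip bar, 18 mm above the cap's origin; the bar spans 10 mm below to 10 mm above it. The cap turns easily. In its loosening sense (left or right, unknown, varies) it turns until the bar is about 62 degrees from the canister's x, a solid stop; there (within 5 degrees) it lifts straight off, clear after 25 mm. The other way it stops dead after 10 to 25 degrees, still locked.
- holder: Aluminium holder screwed to the table, open at one end; back stop 24 mm high, sides 18 mm (25 mm at the upturned mouth). The canister's foot slides on the table between two rails 85 mm apart, under lips (13 mm above the table, 68 mm apart), up to the back stop. Origin: on the table, where the canister's origin is when home. x is the push direction; when home the canister's x lies along it.
- holder_mouth (a point): Middle of the holder's open end, on the table, 73 mm before its origin: flared guides run from here to the rails, which begin 40 mm before the origin. Sprung rollers in the rails resist the push with about 10 to 15 N over the last 25 mm of travel, then click into the foot's notches and hold the canister against the back stop.
- steel_bowl: Steel bowl upside down, 150 mm across, 60 mm high; origin at the centre of its underside. To be left alone.
- china_bowl: White china bowl, 110 mm across, 50 mm high; origin at the centre of its underside. To be left alone.
- die_discs: Stack of three white plastic noodle discs, about 86 mm across, 12 mm high; origin under its centre. To be left alone.
- rolling_pin: Dark wooden rolling pin, 260 mm long (along its x), 36 mm thick; origin under its centre. To be left alone.
Not all that is in view belongs to the job. Several things have the shape of the holder; the one meant has the colours described above. What is shaped like the canister but blue is not meant.

How it is judged (in metres and radians):
On the way, in this order (a step that is already met when the one before it is completed fails the run):
1. the canister is fully home in the holder with its cap still on (x of canister in the frame of holder between -0.003 and 0.003 m and y of canister in the frame of holder between -0.004 and 0.004 m and angle between the x axis of canister and the x axis of holder, either way round below 0.12 rad and angle between canister's own z axis and vertical below 0.05 rad and height (world z) of canister below 0.004 m and x of canister_front in the frame of holder above 0.03 m and z of cap in the frame of canister below 0.072 m), for 0.2 s.
2. the cap is lifted off the canister, which stays home (x of canister in the frame of holder between -0.003 and 0.003 m and y of canister in the frame of holder between -0.004 and 0.004 m and angle between the x axis of canister and the x axis of holder, either way round below 0.12 rad and angle between canister's own z axis and vertical below 0.05 rad and height (world z) of canister below 0.004 m and x of canister_front in the frame of holder above 0.03 m and z of cap in the frame of canister above 0.09 m), for 0.2 s.
At the end, for the whole second after the job is handed in: The gripper holds the cap still, flange 95 mm or more above the table (29 mm above its seat), within 80 mm of the canister sideways, cap and gripper not touching the canister; the canister is home, front first, within 3 mm along the push, 4 mm across and 7 degrees (x of canister in the frame of holder between -0.003 and 0.003 m and y of canister in the frame of holder between -0.004 and 0.004 m and angle between the x axis of canister and the x axis of holder, either way round below 0.12 rad and angle between canister's own z axis and vertical below 0.05 rad and height (world z) of canister below 0.004 m and x of canister_front in the frame of holder above 0.03 m and height (world z) of cap above 0.095 m and horizontal distance between cap and canister below 0.08 m and contact force between the fingers and cap above 1 N and linear speed of cap below 0.05 m/s and contact force between each of cap, the arm, the fingers and canister below 0.1 N); the arm keeps its last pose, push and grip.
It fails at once if the canister is tipped by more than 20 degrees (angle between canister's own z axis and vertical above 0.35 rad).
It fails at once if a bystander (bowl, discs or rolling pin) is moved by more than 30 mm (distance of any of steel_bowl, china_bowl, die_discs, rolling_pin from where it was at the start of the episode above 0.03 m).
It also fails if it takes over 72 s, if anything falls off the work surface, if the arm or the gripper's body presses on something with over 40 N, if the wrist force passes 120 N, or if a joint passes its speed limit or range.

ROBOT

A 6-joint arm with a two-finger parallel gripper is mounted at the origin on the work surface. World frame = base frame: x ahead of the robot, y to its left, z up, the work surface at z = 0. Lengths are in mm, angles in degrees, forces in N, time in s.
With the tool pointing down it reaches from about 350 to 850 mm from the base axis. Payload 8.1 kg.
Tool frame: the origin (TCP) lies midway between the tips of the shut fingers; the grasp point (between the pads) lies 19 mm behind it (r.pinch_z is the distance from the TCP to the grasp point, in mm); z points along the fingers, y is the line along which they close (so a half turn about z gives the same grasp; the last joint's range is limited). The gripper opens to 85 mm and grips with 20 to 120 N. Pads are 22 mm wide; open, the fingers measure 114 mm over their backs; the gripper's body (76 mm by 85 mm) begins 54 mm behind the grasp point. The pads swing forward as they close: fully open they stand 13 mm farther back than shut.
Start: joints at [-72.617, 7.471, 85.268, -0, 87.261, -4.893], TCP at [227.467, -555.215, 193.192] pointing down, gripper open.
Joint ranges: [-169.43, 169.43], [-51.17, 129.36], [1.28, 143.12], [-76.62, 256.62], [0, 156.53], [-152.29, 152.29]. Speed limits (degrees/s): [136.94, 136.94, 159.86, 180, 180, 180].

INTERFACE

Orientations are given as [roll, pitch, yaw] about the fixed x, y, z axes, in that order (R = Rz(yaw) Ry(pitch) Rx(roll)).
In Python, from bench import sensors, optics, job, r gives the robot as it stands.
- The arm moves only by the tool play_rows, never from a script. Its argument "motion" is a list that holds one entry, the list of rows, each a list of 6 numbers: the shift along the tool's x, y, z in cm, then the turn, a rotation vector about the tool's x, y, z in degrees. In form: [[[x, y, z, ax, ay, az], ...]]. A call has 1 to 5 rows; each row is the pose to reach, as a shift and turn from the pose commanded when the call began, along the tool's axes at that moment; what a row does not reach only later rows make up. A row lasts 1/10 s, in which the tool goes at most 50 mm and 8.59 degrees, less where a joint would pass 70% of its speed; a pose out of reach is approached as far as the arm can. A call with a gripper value outside its range is refused whole. "jaw" is the opening, from 0 (shut) to 1 (fully open), set as the call begins (left out, the last holds). The fingers move at their own pace and stop on an object; "squeeze" is the grip in N (left out, the last holds). Time passes only in rows, so rows that repeat a pose let the fingers close. It gives the time, the measured TCP pose, the force, the opening and the grip force at its end, in the units of the state.
- sensors.sense(): the state, without advancing time (a new reading comes with each control period).
- optics.snapshot(name): name is "scene" or "side" or "wrist"; returns a dict with "pixels" (420x560x3 uint8, red, green, blue), "mtx" (3x3 intrinsics, pixels), "R" (3x3) and "t" (3): a world point X has camera coordinates R X + t; the wrist camera has in their place "T_tool_cam" (4x4, takes a point from camera to tool coordinates, whose origin is the TCP and whose axes are the flange's). Camera axes: x right, y down, z forward; pixel columns grow to the right and rows downward; lengths in mm; the calibration is good to about 2 mm. A picture is of the moment at which its call begins: read the wrist's pose just before it. There is no depth.
- job.hand_in(): hands the job in; it is judged then, once.
The state is a dict: "time": time; "joint_pos": joint angles; "qd": joint speeds; "joint_efforts": joint torques, N m; "tool_pos": TCP position; "tcp_rot": TCP orientation; "ft_force": force on the tool from outside, world axes, zero at the start; "wrist_torque": the same for the moment, N m; "finger_gap": finger opening in mm; "grip_force": force on a finger pad.
Only numpy, scipy, OpenCV 4.12 (cv2) and the standard library are available. Lean on these libraries where they do the work, as an engineer would, in place of code of your own. Each camera call takes 0.05 s, during which the arm holds its last target. There are 200 camera calls.

## Working session

There is one attempt and no reset: what is moved stays moved. The work goes in short steps, Python scripts to look and compute and a tool call to move; the robot and the scene stay as the last step left them, time stands still between calls to the robot, and variables do not carry over. Pictures are saved under pics/ and viewed, at most 10 in all, crops included, and the job is handed in when it is done.

Besides the shell and the picture viewer there is one more tool, called after ">>>" as name(argument=value, ...) on one line, values as JSON. play_rows: Moves the arm, as the interface text tells. Its arguments: {"type":"object","properties":{"motion":{"type":"array","items":{"type":"array","items":{"type":"array","items":{"type":"number"}}}},"jaw":{"type":"number"},"squeeze":{"type":"number"}},"required":["motion"]}

```bash
mkdir -p pics; ls; python3 - <<'E'
from bench import sensors, optics, job, r
import cv2,numpy as np
s=sensors.sense();print(s)
for n in("scene","side"):
    d=optics.snapshot(n);cv2.imwrite(f"pics/{n}0.png",d["pixels"][:,:,::-1]);np.savez(f"{n}0.npz",**d)
    print(n,d["mtx"],d["R"],d["t"])
E
```

```text
pics
{'time': 0.0, 'joint_pos': array([-7.26185591e+01,  7.51204182e+00,  8.53305425e+01,  2.35057348e-03,
        8.72605854e+01, -4.89352979e+00]), 'qd': array([-0.02835431, -0.04866103, -0.00826596, -0.02778379,  0.0184444 ,
       -0.00584886]), 'joint_efforts': array([ 3.02844137e-04, -5.69397175e+01, -5.00549412e+01, -1.31582674e-04,
        1.48555543e-02, -4.87123089e-05]), 'tool_pos': array([ 227.27823994, -554.62331653,  192.16434293]), 'tcp_rot': array([-1.79897407e+02, -1.11399524e-02,  2.22748463e+01]), 'ft_force': array([-0.01117151,  0.00894048, -0.74072797]), 'wrist_torque': array([0.03257128, 0.02202864, 0.05109704]), 'grip_force': 0.0, 'finger_gap': 85.16007170217532}
scene [[390.29207747   0.         273.95557845]
 [  0.         390.29207747 209.85897499]
 [  0.           0.           1.        ]] [[-0.4697909   0.88275717  0.00602375]
 [ 0.71366896  0.38380314 -0.58597933]
 [-0.51958939 -0.27098879 -0.81030361]] [ 274.27212847 -278.719008   1277.1071099 ]
side [[458.19971345   0.         286.4315931 ]
 [  0.         458.19971345 213.49410966]
 [  0.           0.           1.        ]] [[-0.98477697 -0.17277631 -0.0190437 ]
 [-0.06956421  0.49213963 -0.86773233]
 [ 0.15929576 -0.85319806 -0.49666682]] [ 472.09038702  131.30902302 1071.85176969]
```

View pics/scene0.png

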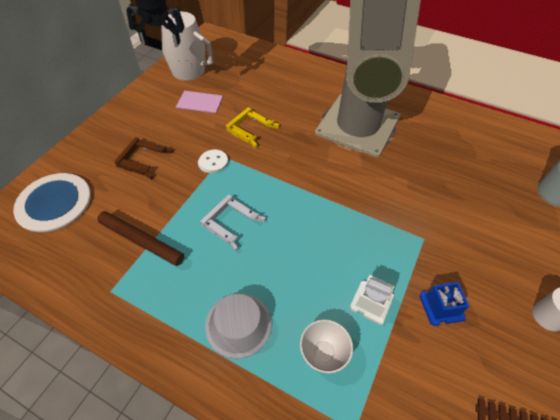

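View pics/side0.png

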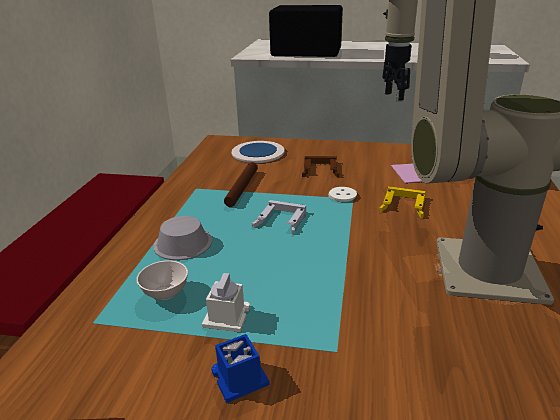

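Scene view: the holder is grey, near (232,220), and opens down-right. The canister is near (374,298). In the side view the holder is near (282,213) and the canister near (226,303). I'll enlarge both.

```bash
python3 - <<'E'
import cv2,numpy as np
def crop(n,u,v,w,h,k):
    im=cv2.imread(f"pics/{n}0.png")[v:v+h,u:u+w]
    c=cv2.resize(im,None,fx=k,fy=k,interpolation=cv2.INTER_CUBIC)
    for x in range(u,u+w,10): 
        cv2.line(c,((x-u)*k,0),((x-u)*k,6),(0,0,255),1)
        if x%20==0: cv2.putText(c,str(x),((x-u)*k,16),0,.35,(0,0,255),1)
    for y in range(v,v+h,10): 
        cv2.line(c,(0,(y-v)*k),(6,(y-v)*k),(0,0,255),1); cv2.putText(c,str(y),(8,(y-v)*k+4),0,.35,(0,0,255),1)
    return c
a=np.hstack([crop("scene",190,180,80,75,5),crop("scene",340,260,80,75,5)])
b=np.hstack([crop("side",240,180,80,60,5),crop("side",190,265,80,60,5)])
cv2.imwrite("pics/c1.png",np.vstack([a,b])[:600] if 0 else a); cv2.imwrite("pics/c2.png",b)
cv2.imwrite("pics/c.png",cv2.resize(np.vstack([a,b[:]]),(800,675))[:600])
E
```

```text
(no output)
```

View pics/c1.png

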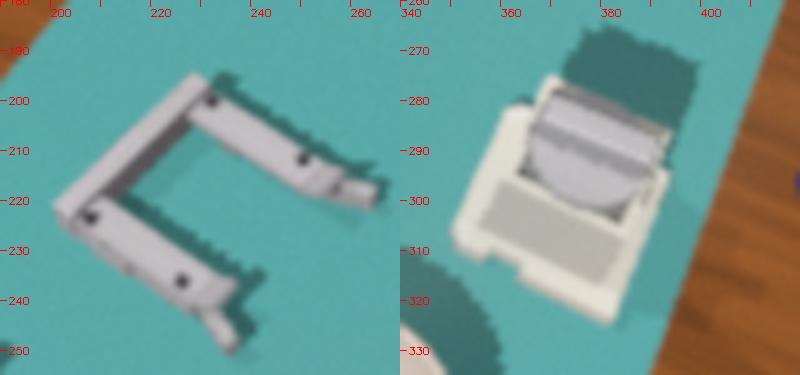

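View pics/c2.png

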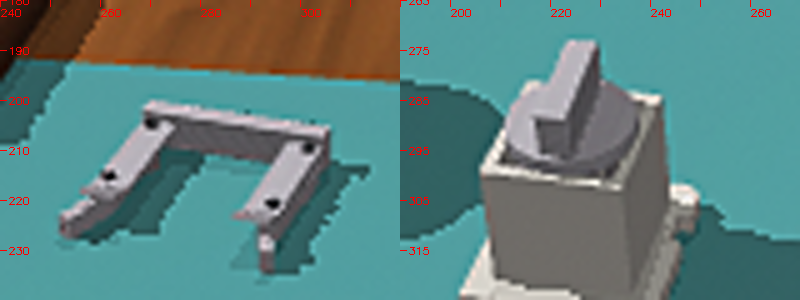

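The crops show:
- The bevelled corners are on the left in the scene view, toward the holder, with the foot's left corner cut near (352,309). The right corner (382.6,324.6) is sharp.
- The bar runs along the push direction.
- The holder's four screws are visible in both views, so I'll triangulate them.

```bash
cat > h.py <<'E'
import numpy as np
from scipy.optimize import least_squares
C={n:dict(np.load(f"{n}0.npz")) for n in("scene","side")}
def proj(n,X):
    c=C[n];p=np.atleast_2d(X)@c["R"].T+c["t"];p=p@c["mtx"].T;return p[:,:2]/p[:,2:]
def plane(n,uv,z):
    c=C[n];d=c["R"].T@np.linalg.solve(c["mtx"],[*uv,1]);o=-c["R"].T@c["t"];return o+d*(z-o[2])/d[2]
def tri(a,b):
    f=lambda X:np.r_[proj("scene",X)[0]-a,proj("side",X)[0]-b];s=least_squares(f,[500,0,20]);return s.x,abs(s.fun).max()
E
python3 - <<'E'
from h import *
A=[(232.2,200.2),(250.8,211.8),(208.2,223.4),(226.4,236.2)];B=[(301.6,209.6),(294.4,220.6),(270,204.4),(262,215)]
for a,b in zip(A,B): print("screw",tri(a,b),plane("scene",a,18)[:2],plane("side",b,18)[:2])
for n,L in dict(scene=[(371,275.4),(394.4,286.6)],side=[(206.6,299.4),(235.4,302.6),(242.4,284.4),(215,281.4)]).items():
    for p in L: print("body",n,plane(n,p,66)[:2])
for p in [(382.6,324.6),(393.6,295),(361.6,281),(353,310)]: print("foot",plane("scene",p,10)[:2])
for p in [(226,273),(220,289.5)]: print("barside",p,plane("side",p,94)[:2])
E
```

```text
screw (array([ 469.39216746, -190.85032654,   17.53525209]), np.float64(0.2749346645411208)) [ 470.45606072 -190.08044525] [ 468.8693149  -191.26346533]
screw (array([ 479.7061412 , -125.98078098,   18.50640761]), np.float64(0.28734195220960146)) [ 480.18977149 -125.64397686] [ 479.44370493 -127.96406758]
screw (array([ 564.63622013, -206.01581145,   18.45812882]), np.float64(0.4530384926988802)) [ 565.54891969 -205.3395002 ] [ 564.18337189 -209.00991297]
screw (array([ 574.81383907, -143.57055608,   17.54935608]), np.float64(0.614779221245584)) [ 576.52887002 -142.23897618] [ 573.77501005 -145.4346161 ]
body scene [533.61972693 222.41968958]
body scene [535.08390857 277.86215326]
body side [588.78753539 274.98069438]
body side [530.24092442 275.56853072]
body side [531.06549716 219.15604004]
body side [589.75795869 218.0821109 ]
foot [605.13913216 287.70875795]
foot [524.87078638 287.48343048]
foot [526.54556064 208.31238547]
foot [604.50502269 216.55757452]
barside (226, 273) [562.40659228 222.49690502]
barside (220, 289.5) [558.95751726 274.53643616]
```

```bash
cat >> h.py <<'E'
from scipy.spatial.transform import Rotation as Ro
from bench import sensors, optics, job, r
def go(x,y,z,yaw):
    s=sensors.sense();R=Ro.from_euler("xyz",s["tcp_rot"],degrees=True);T=Ro.from_euler("xyz",[180,0,yaw],degrees=True)
    print("shift cm",np.round(R.inv().apply(np.array([x,y,z])-s["tool_pos"])/10,2),"turn",np.round((R.inv()*T).as_rotvec(degrees=True),2))
E
python3 - <<'E'
from h import *
print("china",plane("scene",(326,347),50)[:2],"steel",plane("scene",(238,325),10)[:2],plane("side",(182,240),10)[:2],"china side",plane("side",(163,272),50)[:2])
for p in [(100,218),(180,258)]: print("pin",plane("scene",p,18)[:2])
print(optics.snapshot("wrist")["T_tool_cam"].round(2))
go(545,-60,330,81)
E
```

```text
china [723.69895759 196.07078008] steel [759.02901576   1.95654304] [754.9402628  -2.6613287] china side [721.02913566 183.98694379]
pin [ 686.48073769 -466.6995071 ]
pin [ 684.45395472 -209.34791634]
[[   0.     -0.95   -0.31   80.52]
 [   1.      0.      0.     -1.27]
 [  -0.     -0.31    0.95 -181.87]
 [   0.      0.      0.      1.  ]]
shift cm [ 48.15 -33.76 -13.71] turn [-7.000e-02 -5.000e-02 -5.872e+01]
```

>>> play_rows(motion=[[[10,-7,-13.7,0,0,-14],[20,-14,-13.7,0,0,-28],[30,-21,-13.7,0,0,-42],[35,-25,-13.7,0,0,-50],[48.2,-33.8,-13.7,0,0,-58.7]]])

```text
time: 0.65
tool_pos: [349.4, -364.1, 283.0]
tcp_rot: [179.9, 0.0, 65.6]
ft_force: [1.5, 0.4, 0.8]
finger_gap: 85.3
grip_force: 0.0
```

```bash
python3 -c "
from h import *
go(545,-80,260,81)"
```

```text
shift cm [33.95  6.06  2.29] turn [  0.06   0.03 -15.43]
```

>>> play_rows(motion=[[[33.9,6,2.3,0,0,-15.4],[33.9,6,2.3,0,0,-15.4],[33.9,6,2.3,0,0,-15.4],[33.9,6,2.3,0,0,-15.4],[33.9,6,2.3,0,0,-15.4]]])

```text
time: 1.15
tool_pos: [491.7, -158.7, 265.2]
tcp_rot: [180.0, 0.0, 80.6]
ft_force: [1.0, -0.6, 0.0]
finger_gap: 85.3
grip_force: 0.0
```

```bash
python3 -c "
from h import *
go(545,-80,260,81)"
```

```text
shift cm [8.63 3.98 0.52] turn [ 0.    0.01 -0.35]
```

>>> play_rows(motion=[[[8.6,4,0.5,0,0,0],[8.6,4,0.5,0,0,0],[8.6,4,0.5,0,0,0],[8.6,4,0.5,0,0,0],[8.6,4,0.5,0,0,0]]])

```text
time: 1.65
tool_pos: [544.0, -83.0, 260.3]
tcp_rot: [-180.0, 0.0, 80.6]
ft_force: [0.1, -0.9, 0.8]
finger_gap: 85.6
grip_force: 0.0
```

```bash
cat >> h.py <<'E'
def wsnap(f,grab=1):
    s=sensors.sense();d=optics.snapshot("wrist")
    np.savez(f"{f}.npz",mtx=d["mtx"],T=d["T_tool_cam"],p=s["tool_pos"],e=s["tcp_rot"],px=d["pixels"])
    import cv2;cv2.imwrite(f"pics/{f}.png",cv2.resize(d["pixels"][:,:,::-1],(800,600),interpolation=cv2.INTER_CUBIC))
def wplane(f,uv,z):   # uv in the 800x600 view
    d=np.load(f"{f}.npz");uv=(np.array(uv)+.5)*0.7-.5
    R=Ro.from_euler("xyz",d["e"],degrees=True).as_matrix();T=d["T"]
    o=R@T[:3,3]+d["p"];v=R@T[:3,:3]@np.linalg.solve(d["mtx"],[*uv,1]);return o+v*(z-o[2])/v[2]
E
python3 -c "
from h import *
print(sensors.sense()['tool_pos']);wsnap('w1')
go(561,245,240,90)"
```

```text
[544.02667312 -82.97663157 260.2943359 ]
shift cm [32.67 -3.7   2.03] turn [-0.01  0.02 -9.43]
```

View pics/w1.png

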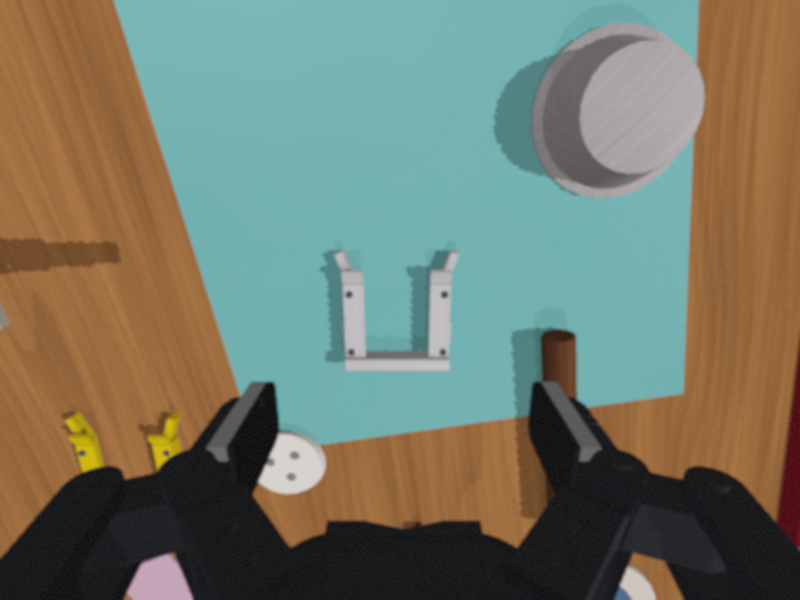

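The wrist view shows the holder with screws at (349,295), (351,352), (445,295) and (444,352). The mouth tips are near (340,253) and (453,253), and the back stop's top edge is at row ~360.

```bash
python3 - <<'E'
from h import *
P=[(351,352),(349,295),(444,352),(445,295)];W=np.array([wplane('w1',p,18)[:2] for p in P]);print(W.round(1),W.mean(0))
u=W[[0,2]].mean(0)-W[[1,3]].mean(0);v=W[2]-W[0]+W[3]-W[1];print("push yaw",np.degrees(np.arctan2(u[1],u[0])),np.degrees(np.arctan2(v[1],v[0]))-90)
S=np.array([[469.4,-190.9],[479.7,-126],[564.6,-206],[574.8,-143.6]]);print(S.mean(0))
u/=np.linalg.norm(u);n=np.array([-u[1],u[0]])
for nm,p,z in [("tipL",(340,253),25),("tipR",(453,253),25),("bs topL inner",(346,360),24),("bs topR inner",(450,360),24),("bs topouterL",(346,371),24),("lipL",(366,300),18),("lipR",(429,300),18),("sideL",(343,270),18),("sideR",(452,270),18)]:
    q=wplane('w1',p,z)[:2]-W.mean(0);print(nm,(q@u).round(1),(q@n).round(1))
E
```

```text
[[ 470.4 -190.1]
 [ 481.1 -127.3]
 [ 568.3 -206.3]
 [ 577.8 -143.2]] [ 524.40341018 -166.73047636]
push yaw -99.11714713944718 -99.36767178800167
[ 522.125 -166.625]
tipL -77.2 -55.0
tipR -76.8 54.9
bs topL inner 38.1 -54.5
bs topR inner 38.6 55.5
bs topouterL 51.1 -55.0
lipL -26.7 -31.8
lipR -26.4 32.7
sideL -58.4 -53.9
sideR -57.9 55.3
```

>>> play_rows(motion=[[[32.7,-3.7,2,0,0,-9.4],[32.7,-3.7,2,0,0,-9.4],[32.7,-3.7,2,0,0,-9.4],[32.7,-3.7,2,0,0,-9.4],[32.7,-3.7,2,0,0,-9.4]]])

```text
time: 2.2
tool_pos: [557.2, 167.1, 245.7]
tcp_rot: [179.9, 0.0, 89.9]
ft_force: [0.9, -0.7, -0.6]
finger_gap: 85.4
grip_force: 0.0
```

```bash
python3 -c "
from h import *
go(561,245,240,90)"
```

```text
shift cm [7.79 0.37 0.57] turn [ 0.06  0.   -0.12]
```

>>> play_rows(motion=[[[14.5,0.4,2.5,0,0,0],[14.5,0.4,2.5,0,0,0],[14.5,0.4,2.5,0,0,0],[14.5,0.4,2.5,0,0,0],[14.5,0.4,2.5,0,0,0]]])

```text
time: 2.7
tool_pos: [560.9, 311.5, 219.7]
tcp_rot: [-179.9, 0.1, 90.1]
ft_force: [0.3, 0.2, -0.1]
finger_gap: 85.5
grip_force: 0.0
```

```bash
python3 -c "
from h import *
print(sensors.sense()['tool_pos']);wsnap('w2')
import cv2
d=np.load('w2.npz')['px'][:,:,::-1];c=cv2.resize(d[120:330,140:420],(800,600),interpolation=cv2.INTER_CUBIC);cv2.imwrite('pics/w2c.png',c)"
```

```text
[560.89516411 311.45066099 219.67326577]
```

View pics/w2c.png

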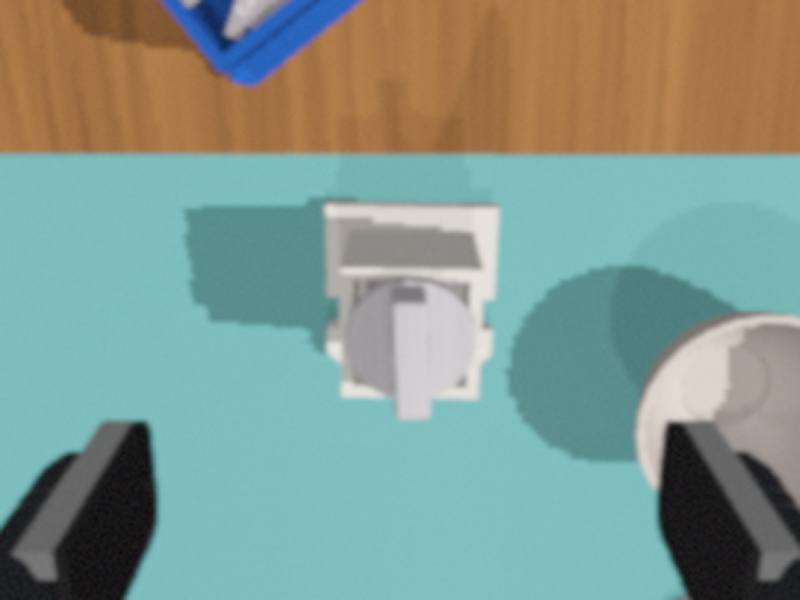

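The wrist crop shows the body-top corners at (341,269), (482,269), (340,397) and (480,399). The foot's sharp rear corners are at (325,203) and (499,205), confirming the front faces the holder. The bar top spans (393,303)–(427,303) to (397,418)–(432,418).

```bash
python3 - <<'E'
from h import *
def q(c,z):
    p=np.array([140,120])+(np.array(c)+.5)*.35-.5;return wplane('w2',(p+.5)/.7-.5,z)[:2].round(1)
print("body",[q(c,66) for c in [(341,269),(482,269),(340,397),(480,399)]])
print("foot rear",[q(c,10) for c in [(325,203),(499,205)]])
print("bar",[q(c,94) for c in [(393,303),(427,303),(397,418),(432,418)]])
go(561,247,110,90)
E
```

```text
body [array([534.5, 276.5]), array([591.9, 276.6]), array([532.8, 218.5]), array([592.7, 217.7])]
foot rear [array([523.4, 289.4]), array([604. , 288.6])]
bar [array([556.1, 272.6]), array([568.9, 272.7]), array([557.5, 223.9]), array([571.3, 223.9])]
shift cm [-6.36 -0.03 11.04] turn [ 0.    0.04 -0.01]
```

>>> play_rows(motion=[[[-6.4,0.2,5,0,0,0],[-6.4,0.2,10,0,0,0],[-6.4,0.2,14,0,0,0],[-6.4,0.2,18.5,0,0,0],[-6.4,0.2,18.5,0,0,0]]])

```text
time: 3.25
tool_pos: [558.4, 243.4, 28.7]
tcp_rot: [-179.4, 0.2, 89.8]
ft_force: [-1.3, -0.8, -1.1]
finger_gap: 85.5
grip_force: 0.0
```

```bash
python3 -c "
from h import *
go(563,248,35,90)"
```

```text
shift cm [ 0.46  0.45 -0.63] turn [-0.58  0.22 -0.16]
```

>>> play_rows(motion=[[[0,0.2,-0.3,0,0,0],[0,0.2,-0.3,0,0,0],[0,0.2,-0.3,0,0,0]]])

```text
time: 3.55
tool_pos: [568.2, 248.9, 42.8]
tcp_rot: [179.6, -0.1, 90.0]
ft_force: [-0.1, -0.1, 0.0]
finger_gap: 85.3
grip_force: 0.0
```

```bash
python3 -c "
from h import *
go(563,248,35,90)"
```

```text
shift cm [-0.09 -0.53  0.77] turn [ 0.37 -0.13  0.04]
```

>>> play_rows(motion=[[[0,0,0,0,0,0],[0,0,0,0,0,0],[0,0,0,0,0,0]]])

```text
time: 3.85
tool_pos: [565.3, 248.3, 39.0]
tcp_rot: [179.9, -0.0, 90.1]
ft_force: [0.1, -1.1, -0.5]
finger_gap: 85.2
grip_force: 0.0
```

```bash
python3 -c "
from h import *
s=sensors.sense();print(s['qd'],s['tool_pos'])
go(563,248,35,90)"
```

```text
[-0.10162582  0.38932173  0.3908667   0.00223723 -0.03667831 -0.00230063] [565.29811424 248.32414187  38.99884337]
shift cm [-0.03 -0.23  0.4 ] turn [ 0.05 -0.02  0.07]
```

>>> play_rows(motion=[[[0,-0.2,0.3,0,0,0],[0,-0.2,0.3,0,0,0],[0,-0.2,0.3,0,0,0],[0,-0.2,0.3,0,0,0],[0,-0.2,0.3,0,0,0]]], jaw=0, squeeze=50)

```text
time: 4.35
tool_pos: [563.5, 248.3, 36.4]
tcp_rot: [179.9, -0.0, 90.0]
ft_force: [-2.4, -0.4, 13.9]
finger_gap: 13.1
grip_force: 53.5
```

>>> play_rows(motion=[[[0,0,0,0,0,0],[0,0,0,0,0,0],[0,0,0,0,0,0],[0,0,0,0,0,0],[0,0,0,0,0,0]]])

```text
time: 4.85
tool_pos: [563.5, 248.3, 36.4]
tcp_rot: [179.9, -0.0, 90.0]
ft_force: [-1.5, -0.5, 6.8]
finger_gap: 12.5
grip_force: 51.1
```

```bash
python3 -c "
from h import *
u=np.array([np.cos(np.radians(-99.2)),np.sin(np.radians(-99.2))]);p=np.array([524.2,-165.3])-120*u;print(p)
s=sensors.sense();print(s['wrist_torque'])
go(p[0],p[1],s['tool_pos'][2],80.8)"
```

```text
[543.38574252 -46.84364819]
[-0.05652718  0.38048386 -0.0339798 ]
shift cm [-2.952e+01 -2.040e+00 -2.000e-02] turn [ 0.06 -0.04  9.25]
```

The gap of 12.5 mm doesn't fit a 58 mm body, so I'll look.

```bash
python3 -c "
from h import *
import cv2
d=optics.snapshot('side')['pixels'][:,:,::-1]
e=optics.snapshot('wrist')['pixels'][:,:,::-1]
a=cv2.resize(d[210:350,140:280],(400,400),interpolation=cv2.INTER_CUBIC);b=cv2.resize(e[140:420,140:420],(400,400),interpolation=cv2.INTER_CUBIC)
cv2.imwrite('pics/g1.png',np.hstack([a,b]))"
```

```text
(no output)
```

View pics/g1.png

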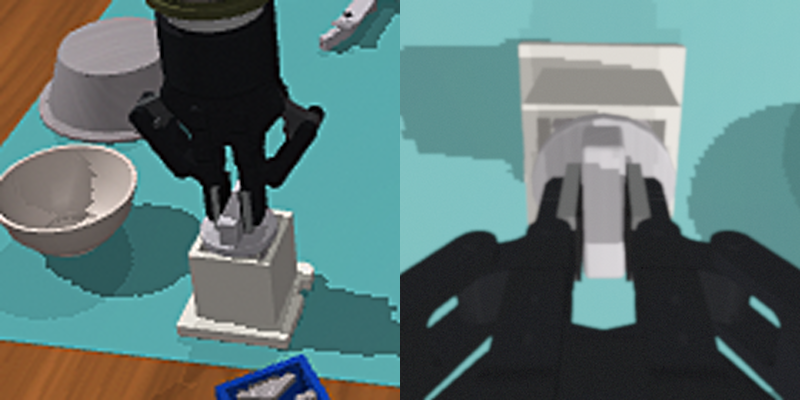

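It has gripped the cap's bar rather than the body, although the reading says TCP z = 36. I'll check the height reading against the known 80 mm foot width.

```bash
python3 - <<'E'
from h import *
wsnap('w3');d=np.load('w3.npz');print(d['p'],d['mtx'][0,0],r.pinch_z,[a for a in dir(r) if a[0]!='_'])
s=sensors.sense();print(s['joint_pos'],s['tcp_rot'])
f=lambda c:(np.array([140,140])+np.array(c)*.7)/.7
for z in(10,):
  print(wplane('w3',f((118,44)),z),wplane('w3',f((285,45)),z))
print("bodytop",wplane('w3',f((125,105)),66),wplane('w3',f((281,105)),66))
# TCP and side-view projection
for z in (36,55,75): print(z,(proj("side",[563.5,248.3,z])[0]-[140,210])*400/140)
E
```

```text
[563.53145515 248.35440295  36.41273719] 305.40783390032607 18.700000000000003 ['PlanningError', 'pinch_z']
[1.90034900e+01 1.68543068e+01 9.14236670e+01 1.14108613e-02
 7.16522676e+01 1.89520892e+01] [ 1.79937542e+02 -3.29036824e-02  9.00478334e+01]
[522.75829813 289.07653696  10.        ] [603.37459614 288.68009405  10.        ]
bodytop [534.87901885 277.22232659  66.        ] [592.46743645 277.26615916  66.        ]
36 [240.78095376 267.16485675]
55 [238.45064331 246.39756182]
75 [235.94561591 224.07322179]
```

The camera agrees with the reading, so the fingertips really end about 38 mm behind the stated TCP (tips on the flange at z 74, reading 36). I'll open and go lower by that amount, watching the force.

>>> play_rows(motion=[[[0,0,0,0,0,0],[0,0,0,0,0,0],[0,0,0,0,0,0],[0,0,0,0,0,0],[0,0,0,0,0,0]]], jaw=1)

```text
time: 5.5
tool_pos: [562.8, 247.9, 35.0]
tcp_rot: [-180.0, 0.0, 90.0]
ft_force: [-0.3, 0.5, -0.4]
finger_gap: 83.7
grip_force: 0.0
```

>>> play_rows(motion=[[[0,0,0.4,0,0,0],[0,0,0.8,0,0,0],[0,0,1.2,0,0,0],[0,0,1.6,0,0,0],[0,0,2.0,0,0,0]]])

```text
time: 6.0
tool_pos: [562.8, 247.9, 14.7]
tcp_rot: [-180.0, 0.0, 90.0]
ft_force: [-0.8, -0.4, 0.1]
finger_gap: 85.1
grip_force: 0.0
```

>>> play_rows(motion=[[[0,0,0.4,0,0,0],[0,0,0.8,0,0,0],[0,0,1.1,0,0,0],[0,0,1.3,0,0,0],[0,0,1.3,0,0,0]]])

```text
time: 6.5
tool_pos: [562.7, 247.9, 1.9]
tcp_rot: [-180.0, 0.0, 90.0]
ft_force: [0.0, 0.0, 0.2]
finger_gap: 85.5
grip_force: 0.0
```

>>> play_rows(motion=[[[0,0,0.3,0,0,0],[0,0,0.4,0,0,0],[0,0,0.4,0,0,0],[0,0,0.4,0,0,0],[0,0,0.4,0,0,0]]], jaw=0, squeeze=50)

```text
time: 7.0
tool_pos: [562.9, 248.0, -1.7]
tcp_rot: [-180.0, -0.0, 90.0]
ft_force: [-1.2, 0.6, 0.6]
finger_gap: 57.5
grip_force: 55.6
```

>>> play_rows(motion=[[[0,0,0,0,0,0],[0,0,0,0,0,0],[0,0,0,0,0,0]]])

```text
time: 7.3
tool_pos: [562.9, 248.0, -1.7]
tcp_rot: [-180.0, -0.0, 90.0]
ft_force: [-1.0, 0.4, 1.0]
finger_gap: 57.2
grip_force: 55.6
```

```bash
python3 -c "
from h import *
u=np.array([np.cos(np.radians(-99.2)),np.sin(np.radians(-99.2))]);p=np.array([524.2,-165.3])-120*u;print(p)
s=sensors.sense();print(s['wrist_torque'])
go(p[0],p[1],s['tool_pos'][2],80.8)"
```

```text
[543.38574252 -46.84364819]
[-0.00736792  0.25130117 -0.10700606]
shift cm [-29.48  -1.98  -0.  ] turn [-0.   -0.    9.25]
```

>>> play_rows(motion=[[[-2,-0.13,0,0,0,0.6],[-4,-0.27,0,0,0,1.2],[-6,-0.4,0,0,0,1.9],[-8,-0.53,0,0,0,2.5],[-10,-0.66,0,0,0,3.1]]])

```text
time: 7.8
tool_pos: [556.5, 147.8, -1.7]
tcp_rot: [180.0, -0.1, 86.9]
ft_force: [1.2, 3.0, -1.1]
finger_gap: 57.9
grip_force: 55.4
```

```bash
python3 -c "
from h import *
go(543.4,-46.8,-1.7,80.8)"
```

```text
shift cm [-19.51  -0.27  -0.02] turn [ 0.02 -0.05  6.13]
```

>>> play_rows(motion=[[[-2.5,0,0,0,0,1.2],[-5,0,0,0,0,2.4],[-7.5,-0.1,0,0,0,3.6],[-10,-0.1,0,0,0,4.8],[-12.5,-0.2,0,0,0,6.1]]])

```text
time: 8.3
tool_pos: [547.9, 22.8, -1.7]
tcp_rot: [180.0, -0.0, 80.8]
ft_force: [1.1, 2.5, -1.4]
finger_gap: 57.3
grip_force: 55.5
```

```bash
python3 -c "
from h import *
go(543.4,-46.8,-1.7,80.8)"
```

```text
shift cm [-6.94  0.67 -0.01] turn [ 0.02 -0.05  0.  ]
```

>>> play_rows(motion=[[[-1.5,0.15,0,0,0,0],[-3,0.3,0,0,0,0],[-4.5,0.45,0,0,0,0],[-6,0.6,0,0,0,0],[-7,0.67,0,0,0,0]]])

```text
time: 8.8
tool_pos: [543.3, -48.0, -1.7]
tcp_rot: [180.0, 0.0, 80.8]
ft_force: [0.1, 3.9, -0.1]
finger_gap: 57.2
grip_force: 55.6
```

```bash
python3 -c "
from h import *
import cv2
a=optics.snapshot('scene')['pixels'][175:265,190:310,::-1]
cv2.imwrite('pics/s3.png',cv2.resize(a,(800,600),interpolation=cv2.INTER_CUBIC))
go(524.2,-165.3,-1.7,80.8)"
```

```text
shift cm [-1.175e+01 -2.000e-02  1.000e-02] turn [0.01 0.07 0.02]
```

View pics/s3.png

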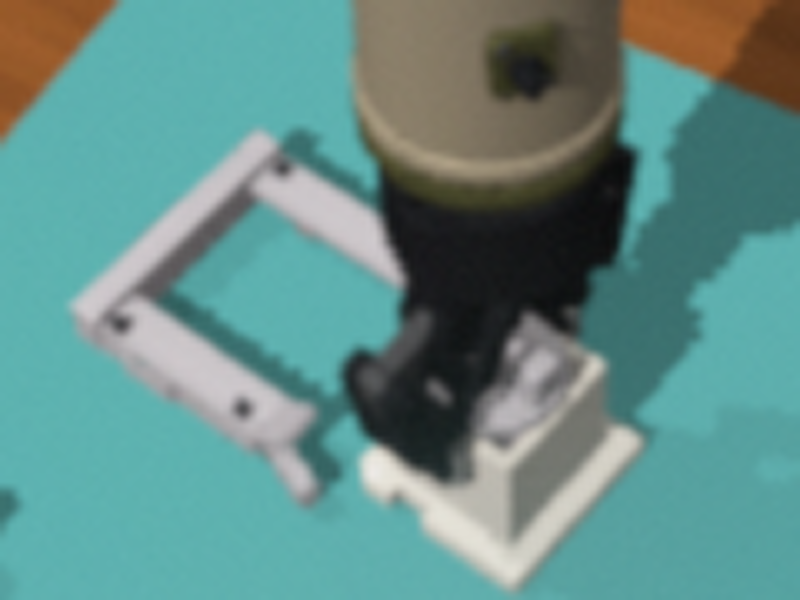

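The scene crop shows the canister upright in the gripper, bevels first, lined up with the holder mouth. Now I'll push in.

>>> play_rows(motion=[[[-1,0,0,0,0,0],[-2,0,0,0,0,0],[-3,0,0,0,0,0],[-4,0,0,0,0,0],[-4.5,0,0,0,0,0]]])

```text
time: 9.35
tool_pos: [535.9, -92.3, -1.8]
tcp_rot: [-180.0, 0.0, 80.8]
ft_force: [1.7, 3.8, -0.2]
finger_gap: 57.3
grip_force: 55.8
```

>>> play_rows(motion=[[[-0.5,0,0,0,0,0],[-1,0,0,0,0,0],[-1.5,0,0,0,0,0],[-2,0,0,0,0,0],[-2.5,0,0,0,0,0]]])

```text
time: 9.85
tool_pos: [532.1, -116.3, -1.8]
tcp_rot: [-180.0, -0.0, 80.9]
ft_force: [0.5, 1.2, 0.1]
finger_gap: 57.2
grip_force: 55.5
```

```bash
python3 -c "
from h import *
print(sensors.sense()['wrist_torque'])
go(524.2,-165.3,-1.7,80.8)"
```

```text
[ 0.30337824 -0.00167774 -0.07164019]
shift cm [-4.96 -0.   -0.01] turn [-0.   -0.    0.06]
```

>>> play_rows(motion=[[[-0.6,0,0,0,0,0],[-1.2,0,0,0,0,0],[-1.8,0,0,0,0,0],[-2.4,0,0,0,0,0],[-3,0,0,0,0,0]]])

```text
time: 10.35
tool_pos: [527.4, -144.9, -1.6]
tcp_rot: [-180.0, -0.1, 80.8]
ft_force: [-0.3, 6.4, -0.2]
finger_gap: 57.0
grip_force: 55.7
```

>>> play_rows(motion=[[[-0.3,0,0,0,0,0],[-0.6,0,0,0,0,0],[-0.9,0,0,0,0,0],[-1.2,0,0,0,0,0],[-1.4,0,0,0,0,0]]])

```text
time: 10.85
tool_pos: [525.0, -160.1, -1.8]
tcp_rot: [-180.0, 0.0, 80.8]
ft_force: [-0.5, 0.4, 0.2]
finger_gap: 57.2
grip_force: 55.7
```

>>> play_rows(motion=[[[-0.1,0,0,0,0,0],[-0.2,0,0,0,0,0],[-0.3,0,0,0,0,0],[-0.4,0,0,0,0,0],[-0.4,0,0,0,0,0]]])

```text
time: 11.35
tool_pos: [524.5, -163.3, -1.8]
tcp_rot: [-180.0, -0.0, 80.8]
ft_force: [-1.0, 0.0, 0.4]
finger_gap: 57.1
grip_force: 55.8
```

>>> play_rows(motion=[[[-0.1,0,0,0,0,0],[-0.2,0,0,0,0,0],[-0.3,0,0,0,0,0],[-0.4,0,0,0,0,0],[-0.4,0,0,0,0,0]]])

```text
time: 11.85
tool_pos: [524.3, -163.8, -1.4]
tcp_rot: [-180.0, -0.3, 80.9]
ft_force: [-1.2, 17.5, 8.3]
finger_gap: 57.4
grip_force: 56.4
```

```bash
python3 -c "
from h import *
import cv2
a=optics.snapshot('scene')['pixels'][175:265,190:310,::-1]
b=optics.snapshot('wrist')['pixels'][120:400,140:420,::-1]
cv2.imwrite('pics/s4.png',np.hstack([cv2.resize(a,(400,300),interpolation=cv2.INTER_CUBIC),cv2.resize(b,(400,300),interpolation=cv2.INTER_CUBIC)]))
np.save('w4.npy',b);wsnap('w4')"
```

```text
(no output)
```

View pics/s4.png

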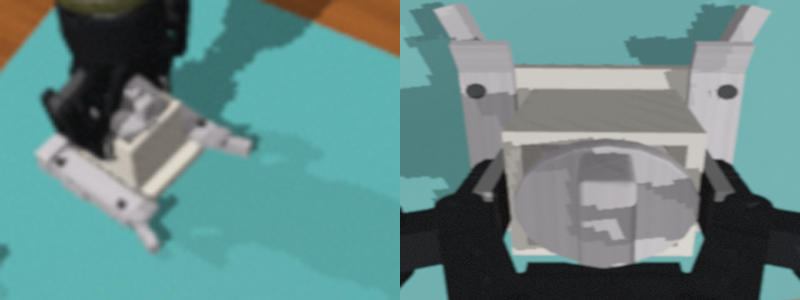

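The wrist view shows the foot between the rails, with its rear edge at row 67 and the screws at row 91. I'll measure the rear edge against the screws, where about 10 mm would mean home.

```bash
python3 - <<'E'
from h import *
u=np.array([np.cos(np.radians(-99.2)),np.sin(np.radians(-99.2))]);n=np.array([-u[1],u[0]])
def q(c,z):
    p=np.array([140+(c[0]-400)*.7,120+c[1]*280/300]);w=wplane('w4',(p+.5)/.7-.5,z)[:2]-[524.4,-166.7];return (w@u).round(1),(w@n).round(1)
print("screws",q((476,91),18),q((728,91),18));print("rear foot",q((515,66),10),q((690,68),10));print("body top",q((503,132),66),q((706,132),66),q((512,254),66),q((695,254),66))
s=sensors.sense();print(s['tool_pos'],s['ft_force'],s['wrist_torque'])
E
```

```text
screws (np.float64(-33.1), np.float64(-50.1)) (np.float64(-33.3), np.float64(48.3))
rear foot (np.float64(-44.6), np.float64(-35.7)) (np.float64(-43.7), np.float64(34.3))
body top (np.float64(-31.5), np.float64(-29.2)) (np.float64(-31.7), np.float64(29.0)) (np.float64(26.7), np.float64(-30.2)) (np.float64(26.5), np.float64(29.8))
[ 524.34966909 -163.73813696   -1.44528019] [-1.9937085  16.47875841  7.96610147] [2.8009782  0.03775356 0.22744925]
```

>>> play_rows(motion=[[[-0.1,0,0,0,0,0],[-0.2,0,0,0,0,0],[-0.3,0,0,0,0,0],[-0.3,0,0,0,0,0],[-0.3,0,0,0,0,0]]])

```text
time: 12.5
tool_pos: [524.2, -164.1, -1.1]
tcp_rot: [-179.9, -0.5, 81.0]
ft_force: [-1.4, 29.3, 12.8]
finger_gap: 57.0
grip_force: 57.0
```

>>> play_rows(motion=[[[0.3,0,0,0,0,0],[0.6,0,0,0,0,0],[0.8,0,0,0,0,0],[0.8,0,0,0,0,0],[0.8,0,0,0,0,0]]])

```text
time: 13.0
tool_pos: [524.4, -163.3, -1.7]
tcp_rot: [-180.0, 0.1, 80.8]
ft_force: [-2.8, -4.1, 1.6]
finger_gap: 57.1
grip_force: 55.6
```

Pushing stops dead at 29 N, and pulling is resisted at the same position, so the canister is clicked home. I'll release and rise to the cap.

>>> play_rows(motion=[[[-0.15,0,0,0,0,0],[-0.15,0,0,0,0,0],[-0.15,0,0,0,0,0],[-0.15,0,0,0,0,0],[-0.15,0,0,0,0,0]]], jaw=1)

```text
time: 13.5
tool_pos: [524.5, -163.8, -1.7]
tcp_rot: [180.0, -0.0, 80.8]
ft_force: [0.8, 0.8, -1.1]
finger_gap: 85.4
grip_force: 0.0
```

>>> play_rows(motion=[[[0,0,-1,0,0,0],[0,0,-2,0,0,0],[0,0,-3.2,0,0,0],[0,0,-4.3,0,0,0],[0,0,-4.3,0,0,0]]])

```text
time: 14.0
tool_pos: [526.4, -164.7, 44.2]
tcp_rot: [179.7, 0.1, 80.8]
ft_force: [0.0, 0.1, 0.1]
finger_gap: 85.2
grip_force: 0.0
```

>>> play_rows(motion=[[[0,0,0,0,0,0],[0,0,0,0,0,0],[0,0,0,0,0,0],[0,0,0,0,0,0],[0,0,0,0,0,0]]], jaw=0, squeeze=40)

```text
time: 14.5
tool_pos: [524.2, -163.8, 40.9]
tcp_rot: [-180.0, -0.0, 80.8]
ft_force: [2.8, 0.1, 3.3]
finger_gap: 13.0
grip_force: 43.4
```

>>> play_rows(motion=[[[0,0,0,0,0,0],[0,0,0,0,0,0],[0,0,0,0,0,0],[0,0,0,0,0,0],[0,0,0,0,0,0]]])

```text
time: 15.0
tool_pos: [524.4, -163.9, 41.2]
tcp_rot: [-180.0, -0.0, 80.8]
ft_force: [0.8, -0.1, -0.7]
finger_gap: 13.0
grip_force: 41.9
```

>>> play_rows(motion=[[[0,0,0,0,0,3],[0,0,0,0,0,6],[0,0,0,0,0,9],[0,0,0,0,0,12],[0,0,0,0,0,12]]])

```text
time: 15.5
tool_pos: [524.3, -163.8, 41.1]
tcp_rot: [-180.0, -0.0, 68.8]
ft_force: [-0.1, 1.1, -0.3]
finger_gap: 13.1
grip_force: 42.0
```

```bash
python3 -c "
from h import *
print(sensors.sense()['wrist_torque'])"
```

```text
[0.05417938 0.05313924 0.00937937]
```

>>> play_rows(motion=[[[0,0,0,0,0,2],[0,0,0,0,0,4],[0,0,0,0,0,6],[0,0,0,0,0,6],[0,0,0,0,0,6]]])

```text
time: 16.0
tool_pos: [523.6, -163.2, 40.9]
tcp_rot: [-179.9, -0.0, 63.0]
ft_force: [-4.4, 3.9, 1.6]
finger_gap: 13.1
grip_force: 42.3
```

```bash
python3 -c "
from h import *
print(sensors.sense()['wrist_torque'])"
```

```text
[0.65899684 0.83905267 0.01261795]
```

>>> play_rows(motion=[[[0,0,0,0,0,2],[0,0,0,0,0,4],[0,0,0,0,0,4],[0,0,0,0,0,4]]])

```text
time: 16.4
tool_pos: [523.5, -162.8, 41.0]
tcp_rot: [-179.8, -0.0, 59.0]
ft_force: [-5.7, 4.7, 3.6]
finger_gap: 13.1
grip_force: 42.6
```

```bash
python3 -c "
from h import *
print(sensors.sense()['wrist_torque'])"
```

```text
[1.05694044 0.98830405 0.14598584]
```

>>> play_rows(motion=[[[0,0,0,0,0,2],[0,0,0,0,0,4],[0,0,0,0,0,5],[0,0,0,0,0,5]]])

```text
time: 16.8
tool_pos: [523.9, -162.4, 41.0]
tcp_rot: [-179.9, -0.1, 54.0]
ft_force: [-3.1, 6.6, 2.6]
finger_gap: 12.8
grip_force: 43.0
```

```bash
python3 -c "
from h import *
print(sensors.sense()['wrist_torque'])
wsnap('w5')
import cv2
cv2.imwrite('pics/w5c.png',cv2.resize(np.load('w5.npz')['px'][120:400,100:460,::-1],(771,600),interpolation=cv2.INTER_CUBIC))"
```

```text
[1.39425295 0.75042647 0.51994856]
```

View pics/w5c.png

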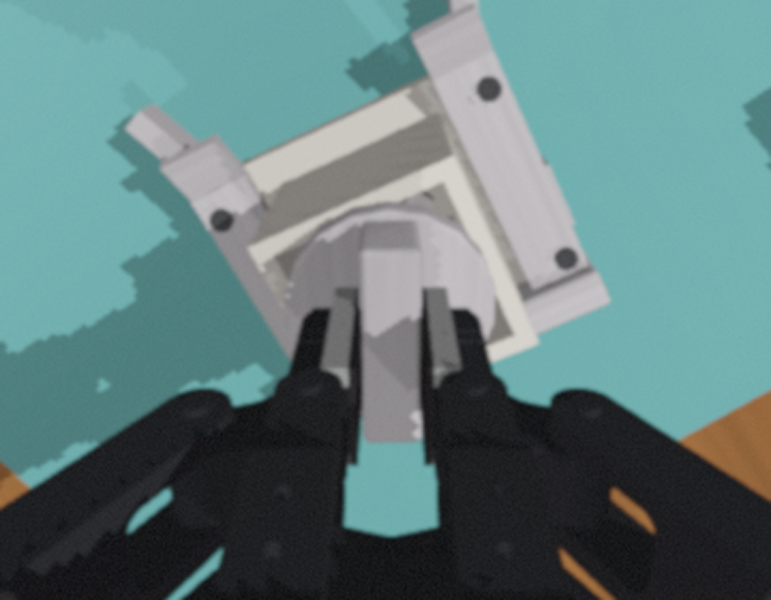

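The bar is firmly aligned with the gripper and the cap has turned about 25° relative to the canister. Torque is building (0.01, 0.15, 0.52 Nm), which looks like the locked stop, so I'll try the other way.

>>> play_rows(motion=[[[0,0,0,0,0,-5],[0,0,0,0,0,-11],[0,0,0,0,0,-17],[0,0,0,0,0,-23],[0,0,0,0,0,-27]]])

```text
time: 17.35
tool_pos: [524.7, -164.1, 41.4]
tcp_rot: [180.0, 0.0, 81.2]
ft_force: [-0.5, 0.5, -1.1]
finger_gap: 13.3
grip_force: 42.0
```

>>> play_rows(motion=[[[0,0,0,0,0,-3],[0,0,0,0,0,-6],[0,0,0,0,0,-9],[0,0,0,0,0,-9],[0,0,0,0,0,-9]]])

```text
time: 17.85
tool_pos: [524.6, -164.0, 41.3]
tcp_rot: [180.0, 0.0, 89.8]
ft_force: [-0.9, 0.2, -1.1]
finger_gap: 12.9
grip_force: 42.0
```

```bash
python3 -c "
from h import *
print(sensors.sense()['wrist_torque'])"
```

```text
[-0.02165163 -0.05366303 -0.00115035]
```

>>> play_rows(motion=[[[0,0,0,0,0,-3],[0,0,0,0,0,-6],[0,0,0,0,0,-8],[0,0,0,0,0,-8],[0,0,0,0,0,-8]]])

```text
time: 18.35
tool_pos: [524.5, -163.9, 41.3]
tcp_rot: [180.0, 0.0, 97.8]
ft_force: [0.1, 0.9, -1.1]
finger_gap: 12.8
grip_force: 42.0
```

```bash
python3 -c "
from h import *
print(sensors.sense()['wrist_torque'])"
```

```text
[ 0.00195388 -0.01352725  0.0047405 ]
```

Free so far at +17°, so I'll continue.

>>> play_rows(motion=[[[0,0,0,0,0,-4],[0,0,0,0,0,-8],[0,0,0,0,0,-12],[0,0,0,0,0,-13],[0,0,0,0,0,-13]]])

```text
time: 18.85
tool_pos: [524.4, -163.9, 41.2]
tcp_rot: [180.0, 0.0, 110.8]
ft_force: [0.6, -0.3, -1.1]
finger_gap: 13.0
grip_force: 42.0
```

```bash
python3 -c "
from h import *
print(sensors.sense()['wrist_torque'])"
```

```text
[-0.01097278  0.00397131 -0.01539418]
```

>>> play_rows(motion=[[[0,0,0,0,0,-6],[0,0,0,0,0,-12],[0,0,0,0,0,-18],[0,0,0,0,0,-24],[0,0,0,0,0,-25]]])

```text
time: 19.35
tool_pos: [524.5, -163.9, 41.3]
tcp_rot: [-180.0, 0.0, 135.9]
ft_force: [-0.6, 0.1, -1.7]
finger_gap: 12.8
grip_force: 42.0
```

```bash
python3 -c "
from h import *
print(sensors.sense()['wrist_torque'])"
```

```text
[-0.00097167  0.01385507  0.04309796]
```

It turns freely past 55°, so this is the loosening direction. I'll go to the stop near yaw 143.

>>> play_rows(motion=[[[0,0,0,0,0,-2],[0,0,0,0,0,-4],[0,0,0,0,0,-6],[0,0,0,0,0,-6.5],[0,0,0,0,0,-6.5]]])

```text
time: 19.85
tool_pos: [524.4, -163.8, 41.2]
tcp_rot: [180.0, -0.0, 142.2]
ft_force: [0.1, -0.2, -0.7]
finger_gap: 12.9
grip_force: 42.0
```

```bash
python3 -c "
from h import *
print(sensors.sense()['wrist_torque'])"
```

```text
[ 0.15045622 -0.06368808  0.00858392]
```

>>> play_rows(motion=[[[0,0,-0.1,0,0,0],[0,0,-0.2,0,0,0],[0,0,-0.3,0,0,0],[0,0,-0.3,0,0,0]]])

```text
time: 20.25
tool_pos: [524.6, -164.0, 44.5]
tcp_rot: [180.0, 0.0, 142.3]
ft_force: [0.4, 0.7, -0.7]
finger_gap: 13.2
grip_force: 42.0
```

>>> play_rows(motion=[[[0,0,-0.2,0,0,0],[0,0,-0.4,0,0,0],[0,0,-0.6,0,0,0],[0,0,-0.6,0,0,0]]])

```text
time: 20.65
tool_pos: [524.7, -164.2, 50.7]
tcp_rot: [180.0, 0.0, 142.3]
ft_force: [-0.7, -0.1, -0.5]
finger_gap: 13.2
grip_force: 42.0
```

>>> play_rows(motion=[[[0,0,-1,0,0,0],[0,0,-2,0,0,0],[0,0,-3,0,0,0],[0,0,-4,0,0,0],[0,0,-4.5,0,0,0]]])

```text
time: 21.15
tool_pos: [525.4, -164.3, 97.3]
tcp_rot: [180.0, 0.1, 142.3]
ft_force: [-0.3, 0.6, -0.5]
finger_gap: 13.1
grip_force: 42.0
```

>>> play_rows(motion=[[[0,0,0,0,0,0],[0,0,0,0,0,0],[0,0,0,0,0,0],[0,0,0,0,0,0],[0,0,0,0,0,0]]])

```text
time: 21.65
tool_pos: [524.1, -163.8, 94.8]
tcp_rot: [-180.0, -0.0, 142.3]
ft_force: [0.6, 0.1, -0.3]
finger_gap: 12.9
grip_force: 42.0
```

```bash
python3 - <<'E'
from h import *
import cv2
# compare scene now with frame at start to see that cap is in gripper: white/steel pixels around the holder
d=optics.snapshot('side')['pixels'][150:260,230:350,::-1]
cv2.imwrite('pics/end.png',cv2.resize(d,(654,600),interpolation=cv2.INTER_CUBIC))
print(sensors.sense()['grip_force'],sensors.sense()['finger_gap'])
E
```

```text
41.99146807193756 12.632556841281362
```

The load of about 1 N means only the cap is lifted, and grip and gap are steady. Picture views are used up, so I'm handing in.

```bash
python3 -c "
from bench import job
print(job.hand_in())"
```

```text
the job is handed in; nothing more can be done
None
```

I handed the job in at about 22 s, with no verdict returned: the canister stopped dead at the back stop and resisted a pull back, the cap turned freely about 62° counter-clockwise seen from above (clockwise stiffened near 25°), and it is held with the flange about 120 mm above the table. My picture views were used up, so the final state rests on the force, gap and position readings.

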